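# Lay two breakfast boards

## Robot

A 6-joint arm with a two-finger parallel gripper is mounted at the origin on the work surface. World frame = base frame: x ahead of the robot, y to its left, z up, the work surface at z = 0. Lengths are in mm, angles in degrees, forces in N, time in s.
With the tool pointing down it reaches from about 300 to 850 mm from the base axis. Payload 4.2 kg.
Tool frame: the origin (TCP) lies between the finger pads; the fingertips stand 14 mm ahead of it and the grasp point (between the pads) lies 5 mm behind it; z points along the fingers, y is the line along which they close (so a half turn about z gives the same grasp; the last joint's range is limited). The gripper opens to 91 mm and grips with 3 to 60 N. Pads are 32 mm wide; open, the fingers measure 118 mm over their backs; the gripper's body (76 mm by 178 mm) begins 60 mm behind the grasp point.
Start: joints at [-71.849, 18.312, 89.639, -0, 72.044, -1.146], TCP at [190.023, -542.709, 227.976] pointing down, gripper open.
Joint ranges: [-177.97, 177.97], [-48.28, 115.42], [12.27, 149.76], [-77.06, 257.06], [2.81, 150.46], [-146.56, 146.56]. Speed limits (degrees/s): [147.25, 147.25, 180, 180, 180, 180].

## Interface

Orientations are given as [roll, pitch, yaw] about the fixed x, y, z axes, in that order (R = Rz(yaw) Ry(pitch) Rx(roll)).
In Python, from workcell import * gives the robot as it stands. The module is installed in compiled form; this text tells all that it offers.
- The arm moves only by the tool send_rows, never from a script. Its argument "deltas" is a list of rows, each a list of 2 entries, a list of its own where there are three numbers: the shift along the tool's x, y, z normalised to -1 to 1, where 1 is 0.5 m, then the turn, a rotation vector about the tool's x, y, z normalised to -1 to 1, where 1 is 0.5 rad. A call has 1 to 10 rows; each row shifts and turns the commanded pose from where the row before left it, along the tool's axes as they then stand; what a row does not reach is not made up. A row lasts 1/10 s, in which the tool goes at most 50 mm and 8.59 degrees, less where a joint would pass 70% of its speed; a pose out of reach is approached as far as the arm can. A call with a number of a shift or a turn outside -1 to 1 is refused whole. A call with a gripper value outside its range is refused whole. "grip" is the closure, from 0 (fully open) to 1 (shut), set as the call begins (left out, the last holds). The fingers move at their own pace and stop on an object; "grip_force" is the grip in N (left out, the last holds). Time passes only in rows, so rows that do not move let the fingers close. It gives the time, the measured TCP pose, the force, the opening and the grip force at its end, in the units of the state.
- state(): the state, without advancing time (a new reading comes with each control period).
- grab_frame(name): name is "scene" or "top" or "wrist"; returns the picture (384x512x3 uint8, red, green, blue); there is no depth.
- calibration(name): a dict with "mtx" (3x3 intrinsics, pixels), "R" (3x3) and "t" (3): a world point X has camera coordinates R X + t. Camera axes: x right, y down, z forward; pixel columns grow to the right and rows downward; lengths in mm; the calibration is good to about 2 mm. A picture is of the moment at which its call begins: read the wrist's pose just before it. calibration takes no time and is no camera call; for the wrist camera it gives the pose at the moment of the call.
- job_done(): hands the job in; it is judged then, once.
Trained networks look in the newest picture that a camera, given by its name, has taken for a name from the list of things; names that differ only in an ending like _2 or _b are one class to them, and where a whole thing is asked for, a point or a joint stands for the part that bears it (a point fixed in the world has none). Each returns a list of dicts, best first, with "p" (0 to 1); they miss things now and then, are a little off and sometimes report something else, mostly with a low value. They report only what shows in the picture. A call takes as long as a camera call. They do not tell look-alikes from the thing itself.
- trace(camera, label): "pixels" (384x512 bool, what is visible of it) and "bbox" ([left, top, width, height] in pixels, round what is visible of it).
The state is a dict: "time_s": time; "qpos": joint angles; "qvel": joint speeds; "effort": joint torques, N m; "ee_pos": TCP position; "ee_rot": TCP orientation; "force": force on the tool from outside, world axes, zero at the start; "torque": the same for the moment, N m; "gripper_width": finger opening in mm; "gripper_force": force on a finger pad.
Only numpy, scipy, OpenCV 4.12 (cv2) and the standard library are available. Lean on these libraries where they do the work, as an engineer would, in place of code of your own. Each camera call takes 0.05 s, during which the arm holds its last target. There are 200 camera calls.

## Task

Lay the two bamboo breakfast boards from the crockery on the worktop: on the oblong board the mug in the large recess, the egg cup in the middle one and the salt shaker in the one at the far end. On the board with the handle put the ramekin in the large recess and the steel beaker in the small one. Everything must stand upright with its foot flat on the bottom of its recess; tip nothing over, and leave the jam jar and the spice jar standing where they are.

Things in the scene. Friction and masses are not known exactly. Their poses are not given: they have to be found in the camera images.
- oblong_board: Oblong bamboo board, no handle: 300 (x) x 130 (y) x 16 mm, fixed, left or right, x pointing roughly away from the robot. Origin: centre of underside, z up. Three round flat cork-lined recesses 6 mm deep (floor at z = 10 mm) on its centre line y = 0: large, 80 mm across, at x = -95 mm (nearest the robot); middle, 60 mm across, at x = 10 mm; far end, 60 mm across, at x = 100 mm.
- paddle_board: Bamboo board with a handle: blade 220 (x) x 130 (y) x 16 mm, narrow handle on its +x end out to x = 203 mm, pointing roughly away from the robot; fixed, on the other side. Origin: centre of the blade's underside, z up. Two round flat cork-lined recesses 6 mm deep (floor at z = 10 mm) on y = 0: large, 80 mm across, at x = -55 mm; small, 60 mm across, at x = 58 mm (next to the handle).
- mug: White ceramic mug, upright, empty: straight round body 64 mm across, 84 mm high, wall 4 mm, foot 58 mm across. Handle 10 mm thick on its +y side, reaching 62 mm from the axis, at heights 17 to 73 mm; grip it across the body along its x axis, clear of the handle. Origin: centre of underside; z up. About 0.26 kg.
- egg_cup: White ceramic egg cup, upright and empty: 64 mm high, foot 42 mm across, narrow stem, cup 46 mm across at height 38 mm widening to 50 mm at the rim. Origin: centre of the underside; z up; round. About 0.09 kg.
- salt: Salt shaker, upright: white ceramic, 40 mm across at the foot tapering to 34 mm at height 56 mm, with a domed steel cap 35 mm across on top, 74 mm high in all. Origin: centre of the underside; z up; round. About 0.11 kg.
- ramekin: White ceramic ramekin (low round dish, fluted side, empty): 65 to 67 mm across, 46 mm high, foot 62 mm across. Origin: centre of the underside; z up; round. About 0.15 kg.
- beaker: Plain steel beaker without handle, upright and empty: 44 mm across at the foot widening to 60 mm at the rim, 82 mm high. Origin: centre of the underside; z up; round. About 0.13 kg.
- jam_jar: Bystander among the crockery, to be left alone: amber glass jam jar with a brass-coloured lid, 60 mm across, 74 mm high, loose. Origin: centre of the underside.
- spice_jar: Bystander among the crockery, to be left alone: small terracotta-coloured spice jar with a cork stopper, 44 mm across, 80 mm high, loose. Origin: centre of the underside.
Mind the look-alikes: they are no part of the job. What is shaped like the beaker but blue, green or purple is not meant.

How it is judged:
By the outcome, as a careful person would: the job done as asked, in the order asked, and still so for the second after the job is handed in, with the robot touching nothing.
It also fails if it takes over 131 s, if anything falls off the work surface, if the arm or the gripper's body presses on something with over 40 N, if the wrist force passes 120 N, or if a joint passes its speed limit or range.

## Working session

There is one attempt and no reset: what is moved stays moved. The work goes in short steps, Python scripts to look and compute and a tool call to move; the robot and the scene stay as the last step left them, time stands still between calls to the robot, and variables do not carry over. Pictures are saved under pics/ and viewed, at most 14 in all, crops included, and the job is handed in when it is done.

Besides the shell and the picture viewer there is one more tool, called in YAML: its name, and indented under it one key for each argument. send_rows: Moves the arm, as the interface text tells. Scaled input: -1 to 1 covers 0.5 m each way for a shift and 0.5 rad each way for a turn. Its arguments: {"type":"object","properties":{"deltas":{"type":"array","items":{"type":"array"}},"grip":{"type":"number"},"grip_force":{"type":"number"}},"required":["deltas"]}

```bash
mkdir -p pics
python3 - <<'E'
from workcell import *
import cv2,numpy as np
for n in ["top","scene"]:
    im=grab_frame(n); cv2.imwrite(f"pics/{n}0.png",cv2.resize(im[:,:,::-1],(800,600)))
    c=calibration(n); print(n,np.round(c["mtx"],1).tolist(),np.round(-c["R"].T@c["t"]),np.round(c["R"],2).tolist())
    for l in ["oblong_board","paddle_board","mug","egg_cup","salt","ramekin","beaker","jam_jar","spice_jar"]:
        print(l,[(round(float(d["p"]),2),[int(v) for v in d["bbox"]]) for d in trace(n,l)])
s=state();print(s["ee_pos"],s["ee_rot"],s["force"],s["gripper_width"],s["time_s"])
E
```

```text
top [[435.6, 0.0, 255.4], [0.0, 435.6, 186.1], [0.0, 0.0, 1.0]] [ 351.   -5. 1090.] [[0.02, -1.0, -0.01], [-0.99, -0.02, -0.17], [0.17, 0.01, -0.99]]
oblong_board [(0.74, [98, 133, 60, 122]), (0.42, [352, 122, 58, 126])]
paddle_board [(0.72, [352, 124, 59, 121])]
mug [(0.81, [222, 103, 26, 43]), (0.66, [245, 152, 24, 19])]
egg_cup [(0.93, [247, 154, 20, 17])]
salt [(0.45, [271, 201, 17, 17])]
ramekin [(0.8, [268, 110, 25, 26])]
beaker [(0.94, [167, 204, 29, 23]), (0.89, [179, 247, 25, 22]), (0.88, [226, 243, 27, 27])]
jam_jar []
spice_jar [(0.65, [197, 157, 19, 19])]
scene [[450.6, 0.0, 255.7], [0.0, 450.6, 195.9], [0.0, 0.0, 1.0]] [1408. -352.  774.] [[0.36, 0.93, -0.0], [0.56, -0.22, -0.8], [-0.75, 0.29, -0.6]]
oblong_board [(0.56, [314, 153, 96, 68])]
paddle_board [(0.66, [113, 203, 58, 92]), (0.49, [246, 237, 30, 34])]
mug [(0.86, [289, 213, 30, 41])]
egg_cup []
salt [(0.54, [227, 183, 16, 28])]
ramekin [(0.68, [245, 241, 29, 32])]
beaker [(0.94, [273, 138, 19, 35]), (0.92, [263, 166, 18, 32]), (0.74, [240, 150, 20, 31]), (0.7, [296, 154, 18, 31])]
jam_jar [(0.79, [205, 207, 23, 37]), (0.73, [294, 213, 24, 42])]
spice_jar [(0.77, [298, 187, 14, 29])]
[ 190.02509825 -542.71916781  227.99381196] [ 1.79993430e+02 -3.76813192e-04  1.92953530e+01] [-0.65751062  0.30683415  0.74295264] 91.16006457669474 1.0
```

View pics/top0.png

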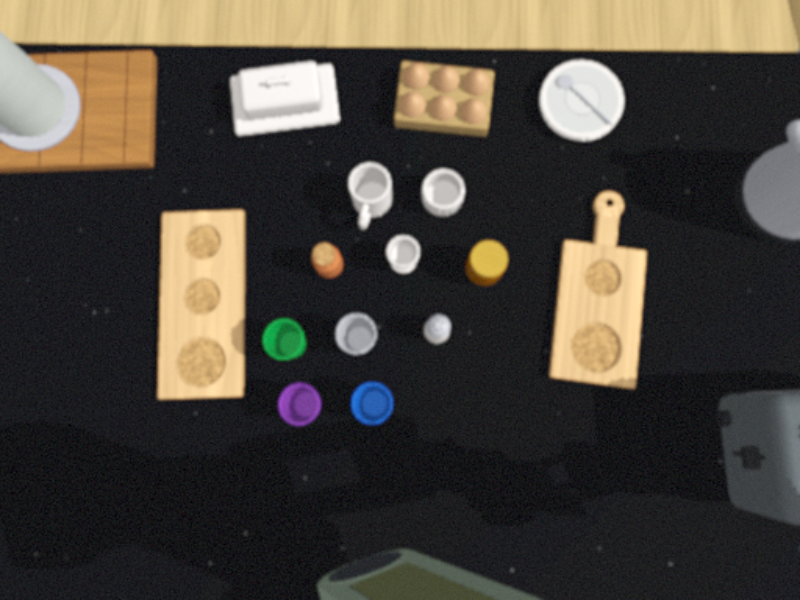

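View pics/scene0.png

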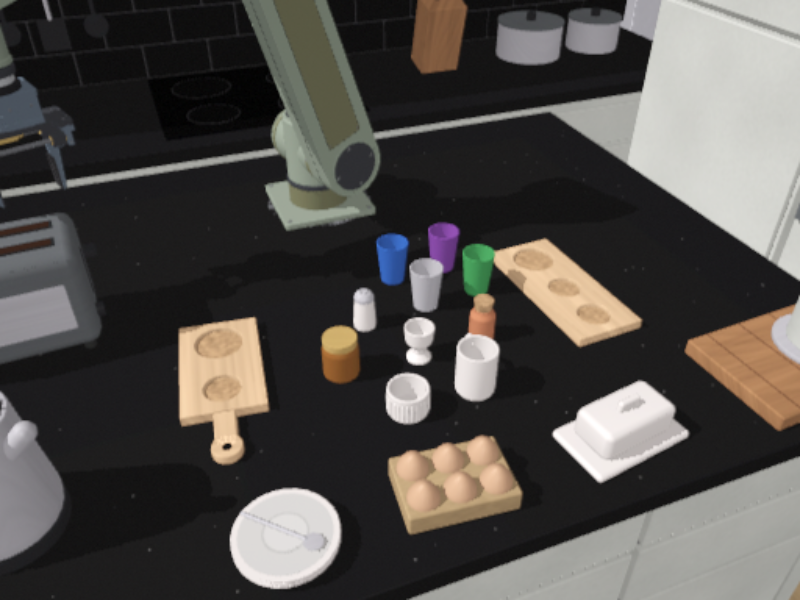

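The top view, in 800x600 pixels, shows the mug at (371,190) with its handle toward the robot and the ramekin at (443,192). The egg cup is at (403,254), the steel beaker at (356,333) and the salt at (437,328). The oblong board is on the left and the paddle on the right. The look-alike beakers are at (284,339), (300,403) and (372,403), the jam jar at (487,262) and the spice jar at (327,260). The scene view agrees. Next I fit models to the masks.

```bash
cat > h.py <<'E'
from workcell import *
import cv2,numpy as np
from scipy.optimize import minimize
PROF={"mug":[(29,0),(32,8),(32,84)],"egg_cup":[(21,0),(23,38),(25,64)],"salt":[(20,0),(17,56),(17.5,60),(10,74)],
"ramekin":[(31,0),(33,10),(33,46)],"beaker":[(22,0),(30,82)],"jam_jar":[(30,0),(30,74)],"spice_jar":[(22,0),(22,55),(14,80)]}
def proj(c,P):
    q=np.asarray(P,float)@c["R"].T+c["t"]; q=q@c["mtx"].T; return q[:,:2]/q[:,2:]
def ray(c,uv,z):
    d=c["R"].T@np.linalg.solve(c["mtx"],[uv[0],uv[1],1.]); o=-c["R"].T@c["t"]; return o+d*(z-o[2])/d[2]
A=np.linspace(0,2*np.pi,40)
def parts(l,p):
    x,y=p[:2]
    if l in PROF:
        out=[np.array([[x+r*np.cos(a),y+r*np.sin(a),z] for r,z in PROF[l] for a in A])]
        if l=="mug":
            loc=[np.array([[sx,sy,z] for sx in(-5,5) for sy in(28,62) for z in(17,73)])]
        else: loc=[]
    else:
        hx=150 if l[0]=="o" else 110
        loc=[np.array([[sx*hx,sy*65,z] for sx in(-1,1) for sy in(-1,1) for z in(0,16)])]
        if l[0]=="p": loc.append(np.array([[sx,sy*16,z] for sx in(100,203) for sy in(-1,1) for z in(0,16)]))
        out=[]
    if loc:
        c,s=np.cos(p[2]),np.sin(p[2]); R=np.array([[c,-s,0],[s,c,0],[0,0,1]])
        out+=[q@R.T+[x,y,0] for q in loc]
    return out
def fit(c,l,mask,p0,S=4):
    M=cv2.resize(mask.astype(np.uint8),None,fx=S,fy=S,interpolation=0)
    def f(p):
        m=np.zeros_like(M)
        for q in parts(l,p):
            cv2.fillConvexPoly(m,cv2.convexHull(np.round(((proj(c,q)+.5)*S-.5)*16).astype(np.int32)),1,shift=4)
        return 1-(m&M).sum()/max((m|M).sum(),1)
    p0=np.array(p0,float); n=len(p0)
    sim=np.array([p0]+[p0+np.eye(n)[i]*([12,12,.3][i]) for i in range(n)])
    r=minimize(f,p0,method="Nelder-Mead",options=dict(initial_simplex=sim,xatol=.2,fatol=1e-4))
    return r.x,1-r.fun
E
python3 - <<'E'
from h import *
G={"oblong_board":(128,194),"paddle_board":(381,203),"mug":(237,122),"egg_cup":(258,162),"salt":(280,210),"ramekin":(284,123),"beaker":(228,213),"jam_jar":(312,167),"spice_jar":(209,167)}
est={}
for n in ["top","scene"]:
    im=grab_frame(n); c=calibration(n)
    for l in G:
        if n=="top": g=np.array(G[l]); z0=0
        else:
            g=proj(c,[[*est[l][:2],35 if l in PROF else 8]])[0]
        ds=trace(n,l); best=None
        for d in ds:
            b=d["bbox"]; e=np.hypot(b[0]+b[2]/2-g[0],b[1]+b[3]/2-g[1])
            if e<14 and (best is None or e<best[0]): best=(e,d)
        if n=="top":
            w=ray(c,g,40 if l in PROF else 16); p=list(w[:2])
            if l=="mug": p.append(np.pi/2*1.9)
            if "board" in l: p.append(0.)
            est[l]=p
        if best is None: print(n,l,"none",np.round(est[l],1)); continue
        x,i=fit(c,l,np.asarray(best[1]["pixels"]),est[l])
        if n=="top": est[l]=list(x)
        print(n,l,np.round(x,2),"iou %.2f p %.2f"%(i,best[1]["p"]))
E
```

```text
top oblong_board [5.085e+02 3.245e+02 5.000e-02] iou 0.98 p 0.78
top paddle_board none [ 494.8 -305.1    0. ]
top mug [688.74  54.88   1.44] iou 0.87 p 0.86
top egg_cup [585.17   1.07] iou 0.94 p 0.68
top salt [470.94 -54.15] iou 0.92 p 0.74
top ramekin [691.13 -60.37] iou 0.96 p 0.87
top beaker [456.08  70.13] iou 0.96 p 0.86
top jam_jar [ 573.14 -127.97] iou 0.84 p 0.65
top spice_jar [577.16 122.22] iou 0.95 p 0.82
scene oblong_board [5.0697e+02 3.2398e+02 4.0000e-02] iou 0.96 p 0.64
scene paddle_board none [ 494.8 -305.1    0. ]
scene mug [689.02  54.83   1.28] iou 0.94 p 0.79
scene egg_cup [584.14   2.19] iou 0.85 p 0.81
scene salt [466.54 -53.47] iou 0.91 p 0.79
scene ramekin [694.14 -63.61] iou 0.93 p 0.86
scene beaker [454.16  69.13] iou 0.89 p 0.74
scene jam_jar [ 571.4  -129.23] iou 0.87 p 0.95
scene spice_jar [563.52 129.56] iou 0.82 p 0.80
```

```bash
cat >> h.py <<'E'
def plan(*wps,step=45,start=None):
    """wps: (x,y,z,yawdeg); prints rows (tool-down), from measured pose"""
    s=state(); p=np.array(s["ee_pos"] if start is None else start[:3]); yaw=s["ee_rot"][2] if start is None else start[3]
    print("t %.1f pos %s rot %s w %.1f gf %.1f F %s"%(s["time_s"],np.round(p,1),np.round(s["ee_rot"],2),s["gripper_width"],s["gripper_force"],np.round(s["force"],1)))
    for w in wps:
        t=np.array(w[:3],float); dy=w[3]-yaw; n=int(max(np.ceil(np.linalg.norm(t-p)/step),np.ceil(abs(dy)/7.5),1))
        rows=[]
        for k in range(n):
            a=np.radians(yaw); d=(t-p)/n; 
            v=np.array([np.cos(a)*d[0]+np.sin(a)*d[1],np.sin(a)*d[0]-np.cos(a)*d[1],-d[2]])/500
            rows.append([[round(float(q),3) for q in v],[0,0,round(-np.radians(dy/n)/.5,3)]]); yaw+=dy/n
        p=t; print(n,str(rows if dy else rows[:1]).replace(" ",""))
E
python3 - <<'E'
from h import *
im=grab_frame("top");c=calibration("top")
for l in ["paddle_board","oblong_board"]:
    for d in trace("top",l): print(l,d["bbox"],d["p"],fit(c,l,np.asarray(d["pixels"]),[495,-305,-.08] if d["bbox"][0]>256 else [508,324,.05]) if d["p"]>.3 else "")
cv2.imwrite("pics/pad.png",cv2.resize(im[100:270,340:420,::-1],None,fx=3,fy=3))
s=state(); x,y,z=s["ee_pos"]
plan((x,y,z,-12)); plan((689,55,228,-12),start=(x,y,z,-12))
E
```

```text
paddle_board [351.6, 121.4, 58.8, 126.1] 0.85 (array([ 5.01584059e+02, -3.11353775e+02, -1.23745971e-01]), np.float64(0.9680010288306404))
oblong_board [99.8, 134.4, 60.8, 120.5] 0.93 (array([5.08530579e+02, 3.24456000e+02, 4.90584531e-02]), np.float64(0.983364086342735))
t 2.1 pos [ 190.  -542.7  228. ] rot [180.     0.    19.29] w 91.3 gf 0.0 F [ 0.6 -0.5 -0. ]
5 [[[0.0,0.0,-0.0],[0,0,np.float64(0.218)]],[[0.0,0.0,-0.0],[0,0,np.float64(0.218)]],[[0.0,0.0,-0.0],[0,0,np.float64(0.218)]],[[0.0,0.0,-0.0],[0,0,np.float64(0.218)]],[[0.0,-0.0,-0.0],[0,0,np.float64(0.218)]]]
t 2.1 pos [ 190.  -542.7  228. ] rot [180.     0.    19.29] w 91.3 gf 0.0 F [ 0.6 -0.5 -0. ]
18 [[[0.04,-0.076,-0.0],[0,0,np.float64(-0.0)]]]
```

View pics/pad.png

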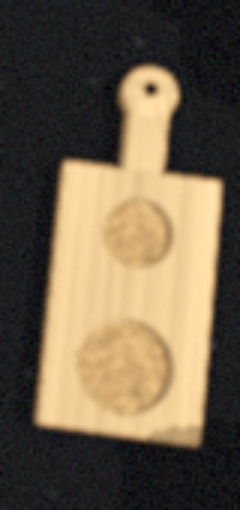

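The crop shows the paddle's large recess at (125,367) and the small one at (137,233), blade turned a few degrees clockwise, which agrees with the fit. Now moving above the mug.

send_rows:
  deltas:
    - [[0, 0, 0], [0, 0, 0.218]]
    - [[0, 0, 0], [0, 0, 0.218]]
    - [[0, 0, 0], [0, 0, 0.218]]
    - [[0, 0, 0], [0, 0, 0.218]]
    - [[0, 0, 0], [0, 0, 0.218]]
    - [[0.04, -0.076, 0], [0, 0, 0]]
    - [[0.04, -0.076, 0], [0, 0, 0]]
    - [[0.04, -0.076, 0], [0, 0, 0]]
    - [[0.04, -0.076, 0], [0, 0, 0]]
    - [[0.04, -0.076, 0], [0, 0, 0]]
  grip: 0
  grip_force: 20

```text
time_s: 3.15
ee_pos: [328.0, -376.1, 228.1]
ee_rot: [180.0, -0.0, -12.0]
force: [0.8, 0.1, -0.5]
gripper_width: 91.2
gripper_force: 0.0
```

send_rows:
  deltas:
    - [[0.04, -0.076, 0], [0, 0, 0]]
    - [[0.04, -0.076, 0], [0, 0, 0]]
    - [[0.04, -0.076, 0], [0, 0, 0]]
    - [[0.04, -0.076, 0], [0, 0, 0]]
    - [[0.04, -0.076, 0], [0, 0, 0]]
    - [[0.04, -0.076, 0], [0, 0, 0]]
    - [[0.04, -0.076, 0], [0, 0, 0]]
    - [[0.04, -0.076, 0], [0, 0, 0]]
    - [[0.04, -0.076, 0], [0, 0, 0]]
    - [[0.04, -0.076, 0], [0, 0, 0]]

```text
time_s: 4.15
ee_pos: [602.3, -45.5, 228.0]
ee_rot: [180.0, -0.0, -11.9]
force: [0.8, -1.4, 0.5]
gripper_width: 91.5
gripper_force: 0.0
```

send_rows:
  deltas:
    - [[0.04, -0.076, 0], [0, 0, 0]]
    - [[0.04, -0.076, 0], [0, 0, 0]]
    - [[0.04, -0.076, 0], [0, 0, 0]]
    - [[0, 0, 0], [0, 0, 0]]

```text
time_s: 4.55
ee_pos: [686.2, 56.6, 226.6]
ee_rot: [-179.9, -0.0, -11.7]
force: [0.1, -1.3, -1.1]
gripper_width: 91.1
gripper_force: 0.0
```

Run:
```python
from h import *
c0=calibration("top"); print("recess",ray(c0,(381.7,222.3),10),ray(c0,(385.7,177.7),10))
c=calibration("wrist"); im=grab_frame("wrist"); cv2.imwrite("pics/w1.png",im[:,:,::-1])
print(np.round(-c["R"].T@c["t"]),np.round(c["R"],2).tolist())
for l,p0 in dict(mug=[689,55,1.4],ramekin=[692,-61],egg_cup=[585,1]).items():
    g=proj(c,[[*p0[:2],40]])[0]
    for d in trace("wrist",l):
        b=d["bbox"]; print(l,np.round(b),round(d["p"],2),np.round(g))
        if d["p"]>.4: print(fit(c,l,np.asarray(d["pixels"]),p0,S=2))
plan((689,55,50,-12))
```

```text
recess [ 447.48297815 -307.0284077    10.        ] [ 560.0005556  -320.44104543   10.        ]
[762.  40. 384.] [[-0.2, -0.98, -0.0], [-0.94, 0.19, 0.28], [-0.28, 0.06, -0.96]]
mug [232. 138.  61.  90.] 0.68 [261. 166.]
(array([686.13660058,  56.82689844,   1.37589767]), np.float64(0.9368906798388145))
ramekin [327. 109.  68.  63.] 0.84 [364. 142.]
(array([691.43630981, -58.51805115]), np.float64(0.9596990464839095))
ramekin [301. 217.  37.  48.] 0.73 [364. 142.]
(array([692., -61.]), np.float64(0.0))
egg_cup [301. 214.  35.  51.] 0.61 [322. 240.]
(array([587.15372828,   6.74929477]), np.float64(0.746019992595335))
t 4.8 pos [683.   51.3 227.9] rot [ 1.7996e+02  4.0000e-02 -1.1960e+01] w 91.0 gf 0.0 F [ 0.9 -0.3 -0.6]
4 [[[0.003,-0.002,0.089],[0,0,np.float64(0.0)]],[[0.003,-0.002,0.089],[0,0,np.float64(0.0)]],[[0.003,-0.002,0.089],[0,0,np.float64(0.0)]],[[0.003,-0.002,0.089],[0,0,np.float64(0.0)]]]
```

View pics/w1.png

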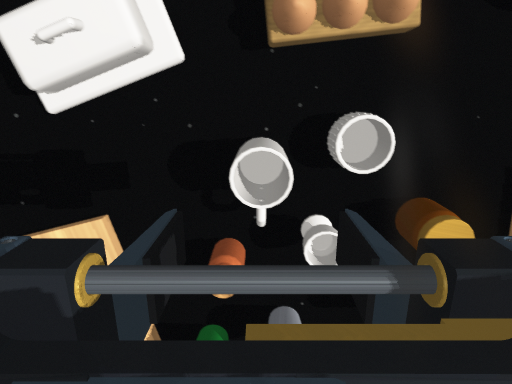

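The wrist view shows the mug at (261,175) with its handle at (262,215), the ramekin at (361,142) and the egg cup at (320,240). That agrees with the top view to about 3 mm.

send_rows:
  deltas:
    - [[0.007, -0.011, 0], [0, 0, 0]]
    - [[0, 0, 0.08], [0, 0, 0]]
    - [[0, 0, 0.08], [0, 0, 0]]
    - [[0, 0, 0.08], [0, 0, 0]]
    - [[0, 0, 0.07], [0, 0, 0]]
    - [[0, 0, 0.046], [0, 0, 0]]
    - [[0, 0, 0], [0, 0, 0]]
    - [[0, 0, 0], [0, 0, 0]]

```text
time_s: 5.55
ee_pos: [688.7, 56.2, 50.8]
ee_rot: [-180.0, -0.1, -12.0]
force: [0.1, 0.0, -0.1]
gripper_width: 91.3
gripper_force: 0.0
```

send_rows:
  deltas:
    - [[0, 0, 0], [0, 0, 0]]
    - [[0, 0, 0], [0, 0, 0]]
    - [[0, 0, 0], [0, 0, 0]]
    - [[0, 0, 0], [0, 0, 0]]
    - [[0, 0, 0], [0, 0, 0]]
    - [[0, 0, 0], [0, 0, 0]]
    - [[0, 0, 0], [0, 0, 0]]
  grip: 1
  grip_force: 20

```text
time_s: 6.25
ee_pos: [688.6, 56.9, 50.8]
ee_rot: [-180.0, -0.1, -11.9]
force: [-0.2, 0.2, 5.5]
gripper_width: 62.2
gripper_force: 20.0
```

send_rows:
  deltas:
    - [[0, 0, -0.02], [0, 0, 0]]
    - [[0, 0, -0.04], [0, 0, 0]]
    - [[0, 0, -0.08], [0, 0, 0]]
    - [[0, 0, -0.08], [0, 0, 0]]
    - [[0, 0, 0], [0, 0, 0]]
  grip_force: 25

```text
time_s: 6.75
ee_pos: [691.5, 57.0, 166.4]
ee_rot: [-179.8, -0.7, -11.9]
force: [0.4, 0.8, -2.7]
gripper_width: 61.8
gripper_force: 25.0
```

Run:
```python
from h import *
plan((414,320,160,-12),step=40)
```

```text
t 6.8 pos [691.5  57.  166.4] rot [-179.81   -0.67  -11.93] w 61.8 gf 25.0 F [ 0.4  0.8 -2.7]
10 [[[-0.065,-0.04,0.001],[0,0,np.float64(0.0)]],[[-0.065,-0.04,0.001],[0,0,np.float64(0.0)]],[[-0.065,-0.04,0.001],[0,0,np.float64(0.0)]],[[-0.065,-0.04,0.001],[0,0,np.float64(0.0)]],[[-0.065,-0.04,0.001],[0,0,np.float64(0.0)]],[[-0.065,-0.04,0.001],[0,0,np.float64(0.0)]],[[-0.065,-0.04,0.001],[0,0,np.float64(0.0)]],[[-0.065,-0.04,0.001],[0,0,np.float64(0.0)]],[[-0.065,-0.04,0.001],[0,0,np.float64(0.0)]],[[-0.065,-0.04,0.001],[0,0,np.float64(0.0)]]]
```

send_rows:
  deltas:
    - [[-0.04, -0.025, 0], [0, 0, 0]]
    - [[-0.065, -0.04, 0], [0, 0, 0]]
    - [[-0.075, -0.046, 0], [0, 0, 0]]
    - [[-0.08, -0.049, 0], [0, 0, 0]]
    - [[-0.08, -0.049, 0], [0, 0, 0]]
    - [[-0.08, -0.049, 0], [0, 0, 0]]
    - [[-0.08, -0.049, 0], [0, 0, 0]]
    - [[-0.075, -0.046, 0], [0, 0, 0]]
    - [[-0.05, -0.031, 0], [0, 0, 0]]
    - [[-0.025, -0.016, 0], [0, 0, 0]]

```text
time_s: 7.75
ee_pos: [408.7, 320.4, 158.6]
ee_rot: [179.9, 0.1, -11.8]
force: [-0.4, -1.4, -3.9]
gripper_width: 62.0
gripper_force: 25.0
```

send_rows:
  deltas:
    - [[0, 0, 0], [0, 0, 0]]
    - [[0, 0, 0], [0, 0, 0]]
    - [[0, 0, 0], [0, 0, 0]]

```text
time_s: 8.05
ee_pos: [412.4, 318.8, 159.6]
ee_rot: [180.0, -0.0, -12.0]
force: [0.2, -0.7, -2.8]
gripper_width: 62.1
gripper_force: 25.0
```

Run:
```python
from h import *
c=calibration("wrist"); im=grab_frame("wrist"); cv2.imwrite("pics/w2.png",im[:,:,::-1])
for d in trace("wrist","oblong_board"):
    print(d["bbox"],d["p"],fit(c,"oblong_board",np.asarray(d["pixels"]),[508,324.3,.047],S=2))
print(proj(c,[[413,319.8,10],[413+40,320,16],[518,324.7,10],[608,329,10]]))
plan((414,320,62,-12),step=40)
```

```text
[128.5, 0.8, 205.0, 217.4] 0.64 (array([5.55790115e+02, 3.28497549e+02, 5.17966909e-02]), np.float64(0.9235698381808938))
[[258.57537681 176.15951848]
 [249.65129384 138.1676583 ]
 [229.62970102  69.08942409]
 [199.67934266 -41.24412493]]
t 8.2 pos [412.4 318.8 159.7] rot [179.97  -0.   -12.02] w 62.2 gf 25.0 F [-0.3  0.3 -3.1]
3 [[[0.001,-0.001,0.065],[0,0,np.float64(-0.0)]],[[0.001,-0.001,0.065],[0,0,np.float64(-0.0)]],[[0.001,-0.001,0.065],[0,0,np.float64(-0.0)]]]
```

View pics/w2.png

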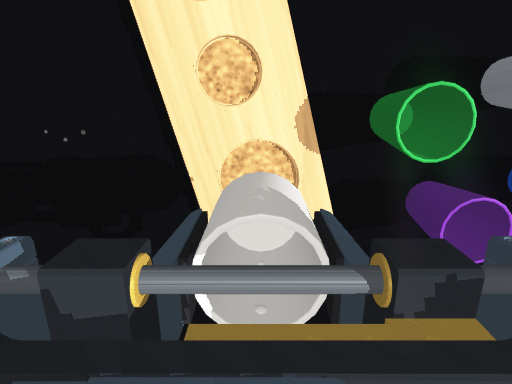

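The middle recess shows at (228,71) against a predicted (230,69), so the board pose holds. The mug hangs upright, and I lower it.

send_rows:
  deltas:
    - [[0.003, -0.002, 0.06], [0, 0, 0]]
    - [[0, 0, 0.06], [0, 0, 0]]
    - [[0, 0, 0.04], [0, 0, 0]]
    - [[0, 0, 0.02], [0, 0, 0]]
    - [[0, 0, 0.01], [0, 0, 0]]
    - [[0, 0, 0.005], [0, 0, 0]]
    - [[0, 0, 0.001], [0, 0, 0]]
    - [[0, 0, 0], [0, 0, 0]]
    - [[0, 0, 0], [0, 0, 0]]

```text
time_s: 9.05
ee_pos: [413.6, 320.6, 62.7]
ee_rot: [-179.9, -0.1, -11.9]
force: [0.0, 0.2, -2.2]
gripper_width: 62.1
gripper_force: 25.0
```

send_rows:
  deltas:
    - [[0, 0, 0.002], [0, 0, 0]]
    - [[0, 0, 0.001], [0, 0, 0]]
    - [[0, 0, 0], [0, 0, 0]]
    - [[0, 0, 0], [0, 0, 0]]

```text
time_s: 9.45
ee_pos: [413.5, 320.4, 60.8]
ee_rot: [-180.0, -0.0, -11.9]
force: [0.8, -0.5, 1.3]
gripper_width: 62.3
gripper_force: 25.0
```

send_rows:
  deltas:
    - [[0, 0, 0], [0, 0, 0]]
    - [[0, 0, 0], [0, 0, 0]]
    - [[0, 0, 0], [0, 0, 0]]
    - [[0, 0, 0], [0, 0, 0]]
    - [[0, 0, 0], [0, 0, 0]]
    - [[0, 0, 0], [0, 0, 0]]
  grip: 0

```text
time_s: 10.05
ee_pos: [413.2, 320.3, 60.4]
ee_rot: [180.0, 0.0, -11.9]
force: [-0.2, 0.4, -0.0]
gripper_width: 91.6
gripper_force: 0.0
```

send_rows:
  deltas:
    - [[0, 0, -0.04], [0, 0, 0]]
    - [[0, 0, -0.06], [0, 0, 0]]
    - [[0, 0, -0.08], [0, 0, 0]]
    - [[0, 0, -0.06], [0, 0, 0]]
    - [[0, 0, -0.02], [0, 0, 0]]
    - [[0, 0, 0], [0, 0, 0]]

```text
time_s: 10.65
ee_pos: [413.7, 320.7, 191.5]
ee_rot: [-179.9, -0.1, -11.9]
force: [0.0, -0.3, -0.2]
gripper_width: 91.3
gripper_force: 0.0
```

Run:
```python
from h import *
plan((585,2,190,-12),step=40)
```

```text
t 10.7 pos [413.7 320.7 191.5] rot [-1.7988e+02 -1.1000e-01 -1.1930e+01] w 91.3 gf 0.0 F [ 0.  -0.3 -0.2]
10 [[[0.047,0.055,0.0],[0,0,np.float64(0.0)]],[[0.047,0.055,0.0],[0,0,np.float64(0.0)]],[[0.047,0.055,0.0],[0,0,np.float64(0.0)]],[[0.047,0.055,0.0],[0,0,np.float64(0.0)]],[[0.047,0.055,0.0],[0,0,np.float64(0.0)]],[[0.047,0.055,0.0],[0,0,np.float64(0.0)]],[[0.047,0.055,0.0],[0,0,np.float64(0.0)]],[[0.047,0.055,0.0],[0,0,np.float64(0.0)]],[[0.047,0.055,0.0],[0,0,np.float64(0.0)]],[[0.047,0.055,0.0],[0,0,np.float64(0.0)]]]
```

send_rows:
  deltas:
    - [[0.03, 0.035, 0], [0, 0, 0]]
    - [[0.05, 0.058, 0], [0, 0, 0]]
    - [[0.055, 0.064, 0], [0, 0, 0]]
    - [[0.06, 0.07, 0], [0, 0, 0]]
    - [[0.06, 0.07, 0], [0, 0, 0]]
    - [[0.06, 0.07, 0], [0, 0, 0]]
    - [[0.06, 0.07, 0], [0, 0, 0]]
    - [[0.05, 0.058, 0], [0, 0, 0]]
    - [[0.03, 0.037, 0], [0, 0, 0]]
    - [[0.015, 0.018, 0], [0, 0, 0]]

```text
time_s: 11.65
ee_pos: [586.0, 0.6, 187.7]
ee_rot: [179.9, 0.2, -12.1]
force: [-0.2, 0.9, -0.5]
gripper_width: 91.4
gripper_force: 0.0
```

send_rows:
  deltas:
    - [[0, 0, 0], [0, 0, 0]]
    - [[0, 0, 0], [0, 0, 0]]

```text
time_s: 11.85
ee_pos: [585.4, 3.5, 189.4]
ee_rot: [-180.0, 0.1, -11.9]
force: [-0.8, 0.5, 0.7]
gripper_width: 91.0
gripper_force: 0.0
```

Run:
```python
from h import *
c=calibration("wrist"); im=grab_frame("wrist")
for l,p0 in dict(egg_cup=[585,2],ramekin=[692,-61],salt=[469,-54]).items():
    for d in trace("wrist",l):
        print(l,np.round(d["bbox"]),round(d["p"],2),fit(c,l,np.asarray(d["pixels"]),p0,S=2))
plan((585,2,47,-12),step=40)
```

```text
egg_cup [238. 151.  47.  57.] 0.85 (array([583.15879905,   3.23568529]), np.float64(0.9445258530458447))
egg_cup [311. 235.  24.  32.] 0.25 (array([585.,   2.]), np.float64(0.0))
ramekin [268.   7.  72.  83.] 0.75 (array([690.62519435, -58.61854204]), np.float64(0.9650364096472654))
salt [311. 238.  23.  27.] 0.85 (array([498.81420368, -44.63007409]), np.float64(0.39625629949604035))
t 12.1 pos [585.8   3.9 190.5] rot [-1.800e+02  1.000e-02 -1.184e+01] w 91.6 gf 0.0 F [ 0.   0.3 -0.8]
4 [[[-0.0,0.001,0.072],[0,0,np.float64(0.001)]],[[-0.0,0.001,0.072],[0,0,np.float64(0.001)]],[[-0.0,0.001,0.072],[0,0,np.float64(0.001)]],[[-0.0,0.001,0.072],[0,0,np.float64(0.001)]]]
```

send_rows:
  deltas:
    - [[-0.004, 0.001, 0.05], [0, 0, 0]]
    - [[0, 0, 0.08], [0, 0, 0]]
    - [[0, 0, 0.08], [0, 0, 0]]
    - [[0, 0, 0.05], [0, 0, 0]]
    - [[0, 0, 0.027], [0, 0, 0]]
    - [[0, 0, 0], [0, 0, 0]]
    - [[0, 0, 0], [0, 0, 0]]

```text
time_s: 12.75
ee_pos: [585.2, 2.9, 48.0]
ee_rot: [-180.0, -0.1, -11.9]
force: [0.6, -0.2, 1.1]
gripper_width: 91.6
gripper_force: 0.0
```

send_rows:
  deltas:
    - [[0, 0, 0], [0, 0, 0]]
    - [[0, 0, 0], [0, 0, 0]]
    - [[0, 0, 0], [0, 0, 0]]
    - [[0, 0, 0], [0, 0, 0]]
    - [[0, 0, 0], [0, 0, 0]]
    - [[0, 0, 0], [0, 0, 0]]
    - [[0, 0, 0], [0, 0, 0]]
    - [[0, 0, 0], [0, 0, 0]]
  grip: 1
  grip_force: 15

```text
time_s: 13.55
ee_pos: [584.5, 2.7, 47.1]
ee_rot: [-180.0, -0.0, -11.9]
force: [-0.1, 1.0, 1.3]
gripper_width: 48.9
gripper_force: 15.0
```

send_rows:
  deltas:
    - [[0, 0, -0.02], [0, 0, 0]]
    - [[0, 0, -0.04], [0, 0, 0]]
    - [[0, 0, -0.08], [0, 0, 0]]
    - [[0, 0, -0.07], [0, 0, 0]]
    - [[0, 0, -0.03], [0, 0, 0]]
    - [[0, 0, 0], [0, 0, 0]]
    - [[0, 0, 0], [0, 0, 0]]

```text
time_s: 14.25
ee_pos: [583.6, 2.5, 166.6]
ee_rot: [180.0, 0.0, -11.9]
force: [-0.5, -0.6, -0.9]
gripper_width: 49.3
gripper_force: 15.0
```

Run:
```python
from h import *
plan((519,324.7,167,-12),step=40)
```

```text
t 14.2 pos [583.6   2.5 166.6] rot [ 1.7997e+02  5.0000e-02 -1.1930e+01] w 49.3 gf 15.0 F [-0.5 -0.6 -0.9]
9 [[[-0.029,-0.067,-0.0],[0,0,np.float64(0.0)]],[[-0.029,-0.067,-0.0],[0,0,np.float64(0.0)]],[[-0.029,-0.067,-0.0],[0,0,np.float64(0.0)]],[[-0.029,-0.067,-0.0],[0,0,np.float64(0.0)]],[[-0.029,-0.067,-0.0],[0,0,np.float64(0.0)]],[[-0.029,-0.067,-0.0],[0,0,np.float64(0.0)]],[[-0.029,-0.067,-0.0],[0,0,np.float64(0.0)]],[[-0.029,-0.067,-0.0],[0,0,np.float64(0.0)]],[[-0.029,-0.067,-0.0],[0,0,np.float64(0.0)]]]
```

send_rows:
  deltas:
    - [[-0.013, -0.03, 0], [0, 0, 0]]
    - [[-0.026, -0.06, 0], [0, 0, 0]]
    - [[-0.033, -0.076, 0], [0, 0, 0]]
    - [[-0.034, -0.079, 0], [0, 0, 0]]
    - [[-0.034, -0.079, 0], [0, 0, 0]]
    - [[-0.034, -0.079, 0], [0, 0, 0]]
    - [[-0.034, -0.078, 0], [0, 0, 0]]
    - [[-0.027, -0.063, 0], [0, 0, 0]]
    - [[-0.018, -0.042, 0], [0, 0, 0]]
    - [[-0.008, -0.018, 0], [0, 0, 0]]

```text
time_s: 15.25
ee_pos: [516.9, 327.6, 165.1]
ee_rot: [179.9, 0.2, -11.8]
force: [0.8, 0.5, -0.4]
gripper_width: 48.9
gripper_force: 15.0
```

send_rows:
  deltas:
    - [[0, 0, 0], [0, 0, 0]]
    - [[0, 0, 0], [0, 0, 0]]
    - [[0, 0, 0], [0, 0, 0]]

```text
time_s: 15.55
ee_pos: [519.1, 323.8, 166.7]
ee_rot: [179.9, 0.0, -12.0]
force: [0.7, -1.0, -1.2]
gripper_width: 49.1
gripper_force: 15.0
```

Run:
```python
from h import *
c=calibration("wrist"); im=grab_frame("wrist"); cv2.imwrite("pics/w3.png",im[:,:,::-1])
print(proj(c,[[518,324.7,10],[608,329,10]]))
plan((519,324.7,58,-12),step=40)
```

```text
[[259.02021557 175.95490446]
 [235.07333577  87.67518549]]
t 15.6 pos [519.2 323.8 166.8] rot [ 1.7996e+02  1.0000e-02 -1.2020e+01] w 48.9 gf 15.0 F [ 0.5 -0.4 -0.2]
3 [[[-0.0,-0.001,0.073],[0,0,np.float64(-0.0)]],[[-0.0,-0.001,0.073],[0,0,np.float64(-0.0)]],[[-0.0,-0.001,0.073],[0,0,np.float64(-0.0)]]]
```

View pics/w3.png

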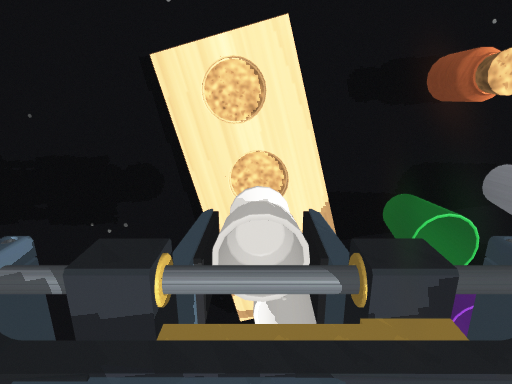

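The far recess is at (234,90) and the middle one at (259,178), both within 2 px of prediction. Lowering the egg cup.

send_rows:
  deltas:
    - [[0, 0, 0.05], [0, 0, 0]]
    - [[0, 0, 0.07], [0, 0, 0]]
    - [[0, 0, 0.05], [0, 0, 0]]
    - [[0, 0, 0.025], [0, 0, 0]]
    - [[0, 0, 0.012], [0, 0, 0]]
    - [[0, 0, 0.007], [0, 0, 0]]
    - [[0, 0, 0.003], [0, 0, 0]]
    - [[0, 0, 0.001], [0, 0, 0]]
    - [[0, 0, 0], [0, 0, 0]]
    - [[0, 0, 0], [0, 0, 0]]

```text
time_s: 16.6
ee_pos: [519.3, 325.2, 58.6]
ee_rot: [-180.0, -0.1, -11.9]
force: [-0.7, 0.5, -1.6]
gripper_width: 49.0
gripper_force: 15.0
```

send_rows:
  deltas:
    - [[0, 0, 0.001], [0, 0, 0]]
    - [[0, 0, 0.001], [0, 0, 0]]
    - [[0, 0, 0], [0, 0, 0]]
    - [[0, 0, 0], [0, 0, 0]]

```text
time_s: 17.0
ee_pos: [519.1, 325.1, 57.1]
ee_rot: [-180.0, -0.0, -11.9]
force: [-0.3, -0.4, 1.0]
gripper_width: 49.2
gripper_force: 15.0
```

send_rows:
  deltas:
    - [[0, 0, 0], [0, 0, 0]]
    - [[0, 0, 0], [0, 0, 0]]
    - [[0, 0, 0], [0, 0, 0]]
    - [[0, 0, 0], [0, 0, 0]]
    - [[0, 0, 0], [0, 0, 0]]
    - [[0, 0, 0], [0, 0, 0]]
    - [[0, 0, 0], [0, 0, 0]]
  grip: 0

```text
time_s: 17.7
ee_pos: [519.0, 325.0, 56.9]
ee_rot: [180.0, -0.0, -11.9]
force: [-0.0, -0.3, 0.5]
gripper_width: 91.3
gripper_force: 0.0
```

send_rows:
  deltas:
    - [[0, 0, -0.03], [0, 0, 0]]
    - [[0, 0, -0.06], [0, 0, 0]]
    - [[0, 0, -0.08], [0, 0, 0]]
    - [[0, 0, -0.06], [0, 0, 0]]
    - [[0, 0, -0.03], [0, 0, 0]]
    - [[0, 0, 0], [0, 0, 0]]

```text
time_s: 18.3
ee_pos: [520.2, 325.8, 189.8]
ee_rot: [-179.8, -0.3, -11.9]
force: [0.2, 0.3, -0.2]
gripper_width: 91.7
gripper_force: 0.0
```

Run:
```python
from h import *
plan((467,-54,190,-12),step=40)
```

```text
t 18.3 pos [520.2 325.8 189.8] rot [-179.77   -0.25  -11.93] w 91.7 gf 0.0 F [ 0.2  0.3 -0.2]
10 [[[0.005,0.077,-0.0],[0,0,np.float64(0.0)]],[[0.005,0.077,-0.0],[0,0,np.float64(0.0)]],[[0.005,0.077,-0.0],[0,0,np.float64(0.0)]],[[0.005,0.077,-0.0],[0,0,np.float64(0.0)]],[[0.005,0.077,-0.0],[0,0,np.float64(0.0)]],[[0.005,0.077,-0.0],[0,0,np.float64(0.0)]],[[0.005,0.077,-0.0],[0,0,np.float64(0.0)]],[[0.005,0.077,-0.0],[0,0,np.float64(0.0)]],[[0.005,0.077,-0.0],[0,0,np.float64(0.0)]],[[0.005,0.077,-0.0],[0,0,np.float64(0.0)]]]
```

Plenty of time in the budget. Moving to the salt.

send_rows:
  deltas:
    - [[0.003, 0.04, 0], [0, 0, 0]]
    - [[0.005, 0.075, 0], [0, 0, 0]]
    - [[0.006, 0.09, 0], [0, 0, 0]]
    - [[0.006, 0.095, 0], [0, 0, 0]]
    - [[0.006, 0.095, 0], [0, 0, 0]]
    - [[0.006, 0.095, 0], [0, 0, 0]]
    - [[0.006, 0.095, 0], [0, 0, 0]]
    - [[0.006, 0.09, 0], [0, 0, 0]]
    - [[0.004, 0.06, 0], [0, 0, 0]]
    - [[0.002, 0.035, 0], [0, 0, 0]]

```text
time_s: 19.3
ee_pos: [462.4, -59.0, 185.6]
ee_rot: [180.0, 0.1, -12.1]
force: [-0.2, -0.3, 0.3]
gripper_width: 91.0
gripper_force: 0.0
```

send_rows:
  deltas:
    - [[0, 0, 0], [0, 0, 0]]
    - [[0, 0, 0], [0, 0, 0]]
    - [[0, 0, 0], [0, 0, 0]]

```text
time_s: 19.6
ee_pos: [463.8, -55.9, 186.4]
ee_rot: [-180.0, 0.1, -11.9]
force: [0.8, -0.1, -0.6]
gripper_width: 91.0
gripper_force: 0.0
```

Run:
```python
from h import *
c=calibration("wrist"); im=grab_frame("wrist")
for l,p0 in dict(salt=[468,-54],jam_jar=[572,-128]).items():
    for d in trace("wrist",l):
        print(l,np.round(d["bbox"]),round(d["p"],2),fit(c,l,np.asarray(d["pixels"]),p0,S=2))
plan((468,-54,33,-12),step=40)
```

```text
salt [239. 150.  33.  45.] 0.73 (array([468.08473818, -52.00152274]), np.float64(0.9785609874939094))
jam_jar [280.   0.  76.  81.] 0.66 (array([ 572.89154969, -126.12586358]), np.float64(0.9003263403263403))
t 19.8 pos [463.9 -55.9 186.8] rot [-1.800e+02  2.000e-02 -1.184e+01] w 91.1 gf 0.0 F [ 0.5  0.2 -0.4]
4 [[[0.002,-0.001,0.077],[0,0,np.float64(0.001)]],[[0.002,-0.001,0.077],[0,0,np.float64(0.001)]],[[0.002,-0.001,0.077],[0,0,np.float64(0.001)]],[[0.002,-0.001,0.077],[0,0,np.float64(0.001)]]]
```

send_rows:
  deltas:
    - [[0.007, -0.007, 0.03], [0, 0, 0]]
    - [[0, 0, 0.08], [0, 0, 0]]
    - [[0, 0, 0.08], [0, 0, 0]]
    - [[0, 0, 0.06], [0, 0, 0]]
    - [[0, 0, 0.04], [0, 0, 0]]
    - [[0, 0, 0.018], [0, 0, 0]]
    - [[0, 0, 0], [0, 0, 0]]
    - [[0, 0, 0], [0, 0, 0]]

```text
time_s: 20.55
ee_pos: [468.9, -54.0, 33.7]
ee_rot: [-180.0, -0.1, -11.9]
force: [0.6, -0.7, 0.5]
gripper_width: 91.1
gripper_force: 0.0
```

send_rows:
  deltas:
    - [[0, 0, 0], [0, 0, 0]]
    - [[0, 0, 0], [0, 0, 0]]
    - [[0, 0, 0], [0, 0, 0]]
    - [[0, 0, 0], [0, 0, 0]]
    - [[0, 0, 0], [0, 0, 0]]
    - [[0, 0, 0], [0, 0, 0]]
    - [[0, 0, 0], [0, 0, 0]]
    - [[0, 0, 0], [0, 0, 0]]
    - [[0, 0, 0], [0, 0, 0]]
  grip: 1
  grip_force: 18

```text
time_s: 21.45
ee_pos: [468.1, -54.1, 33.0]
ee_rot: [-180.0, -0.0, -11.9]
force: [0.1, 0.9, -0.6]
gripper_width: 37.4
gripper_force: 18.0
```

send_rows:
  deltas:
    - [[0, 0, -0.02], [0, 0, 0]]
    - [[0, 0, -0.04], [0, 0, 0]]
    - [[0, 0, -0.08], [0, 0, 0]]
    - [[0, 0, -0.08], [0, 0, 0]]
    - [[0, 0, -0.04], [0, 0, 0]]
    - [[0, 0, -0.02], [0, 0, 0]]
    - [[0, 0, 0], [0, 0, 0]]

```text
time_s: 22.15
ee_pos: [468.5, -54.3, 174.2]
ee_rot: [180.0, -0.2, -11.9]
force: [0.2, 0.3, -0.8]
gripper_width: 37.4
gripper_force: 17.9
```

Run:
```python
from h import *
plan((608,329,172,-12),step=40)
```

```text
t 22.1 pos [468.5 -54.3 174.2] rot [ 1.800e+02 -1.500e-01 -1.193e+01] w 37.4 gf 17.9 F [ 0.2  0.3 -0.8]
11 [[[0.01,-0.073,0.0],[0,0,np.float64(0.0)]],[[0.01,-0.073,0.0],[0,0,np.float64(0.0)]],[[0.01,-0.073,0.0],[0,0,np.float64(0.0)]],[[0.01,-0.073,0.0],[0,0,np.float64(0.0)]],[[0.01,-0.073,0.0],[0,0,np.float64(0.0)]],[[0.01,-0.073,0.0],[0,0,np.float64(0.0)]],[[0.01,-0.073,0.0],[0,0,np.float64(0.0)]],[[0.01,-0.073,0.0],[0,0,np.float64(0.0)]],[[0.01,-0.073,0.0],[0,0,np.float64(0.0)]],[[0.01,-0.073,0.0],[0,0,np.float64(0.0)]],[[0.01,-0.073,0.0],[0,0,np.float64(0.0)]]]
```

send_rows:
  deltas:
    - [[0.006, -0.04, 0], [0, 0, 0]]
    - [[0.011, -0.075, 0], [0, 0, 0]]
    - [[0.013, -0.095, 0], [0, 0, 0]]
    - [[0.014, -0.097, 0], [0, 0, 0]]
    - [[0.014, -0.097, 0], [0, 0, 0]]
    - [[0.014, -0.097, 0], [0, 0, 0]]
    - [[0.014, -0.097, 0], [0, 0, 0]]
    - [[0.012, -0.09, 0], [0, 0, 0]]
    - [[0.01, -0.075, 0], [0, 0, 0]]
    - [[0.006, -0.045, 0], [0, 0, 0]]

```text
time_s: 23.15
ee_pos: [606.8, 332.0, 169.7]
ee_rot: [179.9, 0.2, -11.8]
force: [0.0, 0.6, -1.5]
gripper_width: 37.1
gripper_force: 17.9
```

send_rows:
  deltas:
    - [[0, 0, 0], [0, 0, 0]]
    - [[0, 0, 0], [0, 0, 0]]
    - [[0, 0, 0], [0, 0, 0]]

```text
time_s: 23.45
ee_pos: [606.6, 327.9, 171.8]
ee_rot: [179.9, 0.1, -12.0]
force: [0.7, -0.1, -0.2]
gripper_width: 37.4
gripper_force: 17.9
```

Run:
```python
from h import *
plan((608,329,44,-12),step=40)
```

```text
t 23.4 pos [606.6 327.9 171.8] rot [ 1.7987e+02  1.1000e-01 -1.1970e+01] w 37.4 gf 17.9 F [ 0.7 -0.1 -0.2]
4 [[[0.001,-0.001,0.064],[0,0,np.float64(0.0)]],[[0.001,-0.001,0.064],[0,0,np.float64(0.0)]],[[0.001,-0.001,0.064],[0,0,np.float64(0.0)]],[[0.001,-0.001,0.064],[0,0,np.float64(0.0)]]]
```

send_rows:
  deltas:
    - [[0.002, -0.003, 0.05], [0, 0, 0]]
    - [[0, 0, 0.08], [0, 0, 0]]
    - [[0, 0, 0.06], [0, 0, 0]]
    - [[0, 0, 0.035], [0, 0, 0]]
    - [[0, 0, 0.015], [0, 0, 0]]
    - [[0, 0, 0.01], [0, 0, 0]]
    - [[0, 0, 0.005], [0, 0, 0]]
    - [[0, 0, 0], [0, 0, 0]]
    - [[0, 0, 0], [0, 0, 0]]

```text
time_s: 24.35
ee_pos: [609.1, 330.8, 46.5]
ee_rot: [-179.9, -0.1, -11.9]
force: [0.2, -0.1, -1.0]
gripper_width: 37.5
gripper_force: 17.9
```

send_rows:
  deltas:
    - [[-0.001, 0.002, 0.003], [0, 0, 0]]
    - [[0, 0, 0.002], [0, 0, 0]]
    - [[0, 0, 0.001], [0, 0, 0]]
    - [[0, 0, 0], [0, 0, 0]]
    - [[0, 0, 0], [0, 0, 0]]

```text
time_s: 24.85
ee_pos: [607.9, 329.8, 43.0]
ee_rot: [-180.0, -0.0, -11.9]
force: [-1.4, -1.2, 4.1]
gripper_width: 37.7
gripper_force: 18.1
```

send_rows:
  deltas:
    - [[0, 0, 0], [0, 0, 0]]
    - [[0, 0, 0], [0, 0, 0]]
    - [[0, 0, 0], [0, 0, 0]]
    - [[0, 0, 0], [0, 0, 0]]
    - [[0, 0, 0], [0, 0, 0]]
    - [[0, 0, 0], [0, 0, 0]]
    - [[0, 0, 0], [0, 0, 0]]
  grip: 0

```text
time_s: 25.55
ee_pos: [607.9, 329.8, 42.4]
ee_rot: [180.0, -0.0, -11.9]
force: [0.7, -1.0, -1.5]
gripper_width: 89.5
gripper_force: 0.0
```

send_rows:
  deltas:
    - [[0, 0, -0.03], [0, 0, 0]]
    - [[0, 0, -0.06], [0, 0, 0]]
    - [[0, 0, -0.08], [0, 0, 0]]
    - [[0, 0, -0.08], [0, 0, 0]]
    - [[0, 0, -0.03], [0, 0, 0]]
    - [[0, 0, -0.01], [0, 0, 0]]

```text
time_s: 26.15
ee_pos: [609.0, 330.4, 191.7]
ee_rot: [-179.8, -0.3, -11.9]
force: [0.3, -0.4, -0.5]
gripper_width: 91.2
gripper_force: 0.0
```

Run:
```python
from h import *
plan((691,-60,188,-12),step=40)
```

```text
t 26.1 pos [609.  330.4 191.7] rot [-179.76   -0.3   -11.93] w 91.2 gf 0.0 F [ 0.3 -0.4 -0.5]
10 [[[0.032,0.073,0.001],[0,0,np.float64(0.0)]],[[0.032,0.073,0.001],[0,0,np.float64(0.0)]],[[0.032,0.073,0.001],[0,0,np.float64(0.0)]],[[0.032,0.073,0.001],[0,0,np.float64(0.0)]],[[0.032,0.073,0.001],[0,0,np.float64(0.0)]],[[0.032,0.073,0.001],[0,0,np.float64(0.0)]],[[0.032,0.073,0.001],[0,0,np.float64(0.0)]],[[0.032,0.073,0.001],[0,0,np.float64(0.0)]],[[0.032,0.073,0.001],[0,0,np.float64(0.0)]],[[0.032,0.073,0.001],[0,0,np.float64(0.0)]]]
```

send_rows:
  deltas:
    - [[0.016, 0.037, 0], [0, 0, 0]]
    - [[0.032, 0.073, 0], [0, 0, 0]]
    - [[0.037, 0.084, 0], [0, 0, 0]]
    - [[0.039, 0.088, 0], [0, 0, 0]]
    - [[0.039, 0.088, 0], [0, 0, 0]]
    - [[0.039, 0.088, 0], [0, 0, 0]]
    - [[0.039, 0.088, 0], [0, 0, 0]]
    - [[0.035, 0.08, 0], [0, 0, 0]]
    - [[0.029, 0.066, 0], [0, 0, 0]]
    - [[0.017, 0.04, 0], [0, 0, 0]]

```text
time_s: 27.15
ee_pos: [688.5, -66.2, 185.3]
ee_rot: [179.9, 0.2, -12.1]
force: [0.3, 0.7, -1.1]
gripper_width: 90.9
gripper_force: 0.0
```

send_rows:
  deltas:
    - [[0, 0, 0], [0, 0, 0]]
    - [[0, 0, 0], [0, 0, 0]]
    - [[0, 0, 0], [0, 0, 0]]

```text
time_s: 27.45
ee_pos: [689.0, -61.0, 186.6]
ee_rot: [-180.0, 0.1, -11.9]
force: [0.5, -0.4, 1.2]
gripper_width: 91.7
gripper_force: 0.0
```

Run:
```python
from h import *
c=calibration("wrist"); im=grab_frame("wrist")
for l,p0 in dict(ramekin=[691,-59]).items():
    for d in trace("wrist",l):
        print(l,np.round(d["bbox"]),round(d["p"],2),fit(c,l,np.asarray(d["pixels"]),p0,S=2))
plan((691,-59,24,-12),step=40)
```

```text
ramekin [222. 137.  70.  71.] 0.71 (array([692.04309345, -59.44284293]), np.float64(0.9796096904441454))
t 27.6 pos [689.4 -60.5 187.2] rot [ 1.800e+02  4.000e-02 -1.185e+01] w 91.2 gf 0.0 F [ 0.1  0.4 -1.4]
5 [[[0.001,-0.001,0.065],[0,0,np.float64(0.001)]],[[0.001,-0.001,0.065],[0,0,np.float64(0.001)]],[[0.001,-0.001,0.065],[0,0,np.float64(0.001)]],[[0.001,-0.001,0.065],[0,0,np.float64(0.001)]],[[0.001,-0.001,0.065],[0,0,np.float64(0.001)]]]
```

send_rows:
  deltas:
    - [[0.003, -0.003, 0.04], [0, 0, 0]]
    - [[0, 0, 0.08], [0, 0, 0]]
    - [[0, 0, 0.08], [0, 0, 0]]
    - [[0, 0, 0.06], [0, 0, 0]]
    - [[0, 0, 0.04], [0, 0, 0]]
    - [[0, 0, 0.02], [0, 0, 0]]
    - [[0, 0, 0.002], [0, 0, 0]]
    - [[0, 0, 0], [0, 0, 0]]

```text
time_s: 28.35
ee_pos: [692.3, -60.1, 27.4]
ee_rot: [-180.0, -0.1, -11.9]
force: [-0.4, 0.3, 0.4]
gripper_width: 91.3
gripper_force: 0.0
```

send_rows:
  deltas:
    - [[0, 0, 0], [0, 0, 0]]
    - [[0, 0, 0], [0, 0, 0]]
    - [[0, 0, 0], [0, 0, 0]]
    - [[0, 0, 0], [0, 0, 0]]
    - [[0, 0, 0], [0, 0, 0]]
    - [[0, 0, 0], [0, 0, 0]]
    - [[0, 0, 0], [0, 0, 0]]
  grip: 1
  grip_force: 20

```text
time_s: 29.05
ee_pos: [692.1, -60.3, 27.4]
ee_rot: [-180.0, -0.1, -11.9]
force: [-0.9, 1.3, 6.0]
gripper_width: 65.6
gripper_force: 20.0
```

send_rows:
  deltas:
    - [[0, 0, -0.02], [0, 0, 0]]
    - [[0, 0, -0.04], [0, 0, 0]]
    - [[0, 0, -0.08], [0, 0, 0]]
    - [[0, 0, -0.08], [0, 0, 0]]
    - [[0, 0, -0.03], [0, 0, 0]]
    - [[0, 0, -0.02], [0, 0, 0]]
    - [[0, 0, 0], [0, 0, 0]]

```text
time_s: 29.75
ee_pos: [691.8, -60.7, 162.4]
ee_rot: [180.0, -0.1, -11.9]
force: [-0.5, 0.6, -0.7]
gripper_width: 65.5
gripper_force: 20.0
```

Run:
```python
from h import *
plan((447.2,-306,161,-12),step=40)
```

```text
t 29.8 pos [691.8 -60.7 162.4] rot [ 1.7998e+02 -9.0000e-02 -1.1930e+01] w 65.5 gf 20.0 F [-0.5  0.6 -0.7]
9 [[[-0.042,0.065,0.0],[0,0,np.float64(0.0)]],[[-0.042,0.065,0.0],[0,0,np.float64(0.0)]],[[-0.042,0.065,0.0],[0,0,np.float64(0.0)]],[[-0.042,0.065,0.0],[0,0,np.float64(0.0)]],[[-0.042,0.065,0.0],[0,0,np.float64(0.0)]],[[-0.042,0.065,0.0],[0,0,np.float64(0.0)]],[[-0.042,0.065,0.0],[0,0,np.float64(0.0)]],[[-0.042,0.065,0.0],[0,0,np.float64(0.0)]],[[-0.042,0.065,0.0],[0,0,np.float64(0.0)]]]
```

send_rows:
  deltas:
    - [[-0.019, 0.029, 0], [0, 0, 0]]
    - [[-0.038, 0.058, 0], [0, 0, 0]]
    - [[-0.043, 0.067, 0], [0, 0, 0]]
    - [[-0.045, 0.07, 0], [0, 0, 0]]
    - [[-0.045, 0.07, 0], [0, 0, 0]]
    - [[-0.045, 0.07, 0], [0, 0, 0]]
    - [[-0.045, 0.07, 0], [0, 0, 0]]
    - [[-0.042, 0.064, 0], [0, 0, 0]]
    - [[-0.034, 0.052, 0], [0, 0, 0]]
    - [[-0.021, 0.031, 0], [0, 0, 0]]

```text
time_s: 30.75
ee_pos: [444.2, -306.6, 159.6]
ee_rot: [-179.9, 0.2, -12.0]
force: [0.5, -0.0, 0.1]
gripper_width: 65.7
gripper_force: 20.0
```

send_rows:
  deltas:
    - [[0, 0, 0], [0, 0, 0]]
    - [[0, 0, 0], [0, 0, 0]]
    - [[0, 0, 0], [0, 0, 0]]

```text
time_s: 31.05
ee_pos: [447.4, -305.0, 160.7]
ee_rot: [-180.0, 0.1, -11.9]
force: [0.2, 0.5, -1.8]
gripper_width: 65.8
gripper_force: 20.0
```

Run:
```python
from h import *
c=calibration("wrist"); im=grab_frame("wrist")
P=[[559.6,-319.5,10],[447.2,-306,10]]
for p,r in zip(P,(30,40)):
    poly=proj(c,[[p[0]+r*np.cos(a),p[1]+r*np.sin(a),z] for a in A for z in [16]])
    im=cv2.polylines(im.copy(),[np.round(poly).astype(np.int32)],True,(255,0,0),1)
cv2.imwrite("pics/w4.png",im[:,:,::-1])
plan((447.2,-306,38,-12),step=40)
```

```text
t 31.1 pos [ 447.6 -304.9  160.9] rot [-1.7997e+02  4.0000e-02 -1.1860e+01] w 65.5 gf 20.0 F [ 0.5  0.1 -0.6]
4 [[[-0.0,0.001,0.061],[0,0,np.float64(0.001)]],[[-0.0,0.001,0.061],[0,0,np.float64(0.001)]],[[-0.0,0.001,0.061],[0,0,np.float64(0.001)]],[[-0.0,0.001,0.061],[0,0,np.float64(0.001)]]]
```

View pics/w4.png

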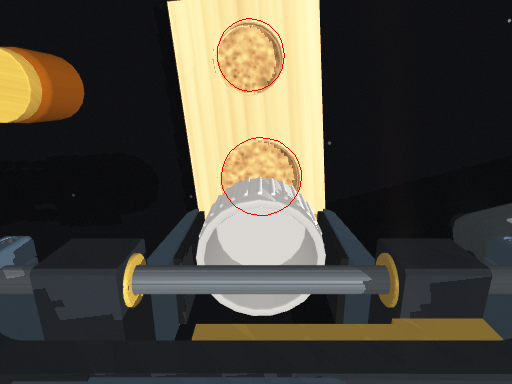

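The red predicted rims match the recesses at (249,56) and (261,176) within about 2 px. Lowering the ramekin.

send_rows:
  deltas:
    - [[0, 0.001, 0.05], [0, 0, 0]]
    - [[0, 0, 0.08], [0, 0, 0]]
    - [[0, 0, 0.05], [0, 0, 0]]
    - [[0, 0, 0.03], [0, 0, 0]]
    - [[0, 0, 0.015], [0, 0, 0]]
    - [[0, 0, 0.01], [0, 0, 0]]
    - [[0, 0, 0.006], [0, 0, 0]]
    - [[0, 0, 0.002], [0, 0, 0]]
    - [[0, 0, 0], [0, 0, 0]]
    - [[0, 0, 0], [0, 0, 0]]

```text
time_s: 32.1
ee_pos: [447.3, -306.5, 40.6]
ee_rot: [180.0, -0.1, -11.9]
force: [0.1, 0.7, -1.0]
gripper_width: 65.7
gripper_force: 20.0
```

send_rows:
  deltas:
    - [[0, 0, 0.002], [0, 0, 0]]
    - [[0, 0, 0.002], [0, 0, 0]]
    - [[0, 0, 0.002], [0, 0, 0]]
    - [[0, 0, 0], [0, 0, 0]]
    - [[0, 0, 0], [0, 0, 0]]

```text
time_s: 32.6
ee_pos: [447.0, -306.3, 37.3]
ee_rot: [180.0, -0.0, -11.9]
force: [-1.4, 0.4, 3.1]
gripper_width: 65.8
gripper_force: 20.0
```

send_rows:
  deltas:
    - [[0, 0, 0], [0, 0, 0]]
    - [[0, 0, 0], [0, 0, 0]]
    - [[0, 0, 0], [0, 0, 0]]
    - [[0, 0, 0], [0, 0, 0]]
    - [[0, 0, 0], [0, 0, 0]]
    - [[0, 0, 0], [0, 0, 0]]
  grip: 0

```text
time_s: 33.2
ee_pos: [447.0, -306.2, 36.9]
ee_rot: [180.0, 0.0, -11.9]
force: [0.0, -1.2, -0.2]
gripper_width: 91.2
gripper_force: 0.0
```

send_rows:
  deltas:
    - [[0, 0, -0.03], [0, 0, 0]]
    - [[0, 0, -0.06], [0, 0, 0]]
    - [[0, 0, -0.08], [0, 0, 0]]
    - [[0, 0, -0.08], [0, 0, 0]]
    - [[0, 0, -0.04], [0, 0, 0]]
    - [[0, 0, -0.02], [0, 0, 0]]

```text
time_s: 33.8
ee_pos: [447.7, -306.8, 194.4]
ee_rot: [179.9, -0.2, -11.9]
force: [-0.5, 0.9, -0.3]
gripper_width: 91.1
gripper_force: 0.0
```

Run:
```python
from h import *
plan((455,69.5,195,-12),step=40)
```

```text
t 33.8 pos [ 447.7 -306.8  194.4] rot [179.9   -0.23 -11.93] w 91.1 gf 0.0 F [-0.5  0.9 -0.3]
10 [[[-0.014,-0.074,-0.0],[0,0,np.float64(0.0)]],[[-0.014,-0.074,-0.0],[0,0,np.float64(0.0)]],[[-0.014,-0.074,-0.0],[0,0,np.float64(0.0)]],[[-0.014,-0.074,-0.0],[0,0,np.float64(0.0)]],[[-0.014,-0.074,-0.0],[0,0,np.float64(0.0)]],[[-0.014,-0.074,-0.0],[0,0,np.float64(0.0)]],[[-0.014,-0.074,-0.0],[0,0,np.float64(0.0)]],[[-0.014,-0.074,-0.0],[0,0,np.float64(0.0)]],[[-0.014,-0.074,-0.0],[0,0,np.float64(0.0)]],[[-0.014,-0.074,-0.0],[0,0,np.float64(0.0)]]]
```

send_rows:
  deltas:
    - [[-0.007, -0.037, 0], [0, 0, 0]]
    - [[-0.014, -0.074, 0], [0, 0, 0]]
    - [[-0.016, -0.085, 0], [0, 0, 0]]
    - [[-0.017, -0.089, 0], [0, 0, 0]]
    - [[-0.017, -0.089, 0], [0, 0, 0]]
    - [[-0.017, -0.089, 0], [0, 0, 0]]
    - [[-0.017, -0.089, 0], [0, 0, 0]]
    - [[-0.016, -0.082, 0], [0, 0, 0]]
    - [[-0.013, -0.066, 0], [0, 0, 0]]
    - [[-0.007, -0.039, 0], [0, 0, 0]]

```text
time_s: 34.8
ee_pos: [452.2, 72.8, 190.2]
ee_rot: [180.0, 0.2, -11.8]
force: [0.8, -0.5, 0.0]
gripper_width: 91.1
gripper_force: 0.0
```

send_rows:
  deltas:
    - [[0, 0, 0], [0, 0, 0]]
    - [[0, 0, 0], [0, 0, 0]]
    - [[0, 0, 0], [0, 0, 0]]

```text
time_s: 35.1
ee_pos: [453.6, 69.3, 191.2]
ee_rot: [179.9, 0.1, -12.0]
force: [-0.4, 0.4, -1.6]
gripper_width: 90.9
gripper_force: 0.0
```

Run:
```python
from h import *
c=calibration("wrist"); im=grab_frame("wrist")
for d in trace("wrist","beaker"):
    b=d["bbox"]; q=ray(c,(b[0]+b[2]/2,b[1]+b[3]/2),50)
    print(np.round(b),round(d["p"],2),np.round(q),fit(c,"beaker",np.asarray(d["pixels"]),q[:2],S=2))
c=calibration("top"); im=grab_frame("top")
for d in trace("top","beaker"):
    m=np.asarray(d["pixels"]);b=d["bbox"]; q=ray(c,(b[0]+b[2]/2,b[1]+b[3]/2),50)
    print("top",round(d["p"],2),fit(c,"beaker",m,q[:2]),im[m].mean(0).round())
plan((455,69.5,52,-12),step=40)
```

```text
[227. 147.  61.  72.] 0.93 [449.  73.  50.] (array([453.27306846,  70.62635537]), np.float64(0.9624293395836205))
[114. 179.  74.  66.] 0.73 [442. 186.  50.] (array([443.01901071, 179.74542137]), np.float64(0.6890776552804386))
[278. 228.  48.  81.] 0.72 [346.  45.  50.] (array([351.32423558,  44.68535169]), np.float64(0.500665424540857))
[174. 246.  60.  84.] 0.58 [345. 155.  50.] (array([347.41713327, 152.05822896]), np.float64(0.5869065598529122))
top 0.78 (array([374.52617839,  52.6156084 ]), np.float64(0.30916117299386225)) [ 46. 101. 178.]
top 0.59 (array([354.63903957, 147.50912495]), np.float64(0.6373172636982479)) [123.  67. 154.]
top 0.42 (array([436.56583489, 153.38827179]), np.float64(0.2631280480889191)) [ 35. 149.  71.]
t 35.3 pos [454.3  69.1 191.8] rot [ 1.7999e+02  1.0000e-02 -1.2010e+01] w 91.3 gf 0.0 F [-0.3  0.1  0.1]
4 [[[0.0,-0.0,0.07],[0,0,np.float64(-0.0)]],[[0.0,-0.0,0.07],[0,0,np.float64(-0.0)]],[[0.0,-0.0,0.07],[0,0,np.float64(-0.0)]],[[0.0,-0.0,0.07],[0,0,np.float64(-0.0)]]]
```

send_rows:
  deltas:
    - [[-0.001, -0.002, 0.04], [0, 0, 0]]
    - [[0, 0, 0.08], [0, 0, 0]]
    - [[0, 0, 0.07], [0, 0, 0]]
    - [[0, 0, 0.05], [0, 0, 0]]
    - [[0, 0, 0.03], [0, 0, 0]]
    - [[0, 0, 0.01], [0, 0, 0]]
    - [[0, 0, 0], [0, 0, 0]]
    - [[0, 0, 0], [0, 0, 0]]

```text
time_s: 36.1
ee_pos: [454.9, 70.8, 52.7]
ee_rot: [-180.0, -0.1, -12.0]
force: [-0.2, 0.1, -0.9]
gripper_width: 91.4
gripper_force: 0.0
```

send_rows:
  deltas:
    - [[0, 0, 0], [0, 0, 0]]
    - [[0, 0, 0], [0, 0, 0]]
    - [[0, 0, 0], [0, 0, 0]]
    - [[0, 0, 0], [0, 0, 0]]
    - [[0, 0, 0], [0, 0, 0]]
    - [[0, 0, 0], [0, 0, 0]]
    - [[0, 0, 0], [0, 0, 0]]
  grip: 1
  grip_force: 18

```text
time_s: 36.8
ee_pos: [454.3, 71.1, 52.2]
ee_rot: [-180.0, -0.0, -11.9]
force: [-0.5, 1.7, 3.0]
gripper_width: 58.4
gripper_force: 18.0
```

send_rows:
  deltas:
    - [[0, 0, -0.02], [0, 0, 0]]
    - [[0, 0, -0.04], [0, 0, 0]]
    - [[0, 0, -0.08], [0, 0, 0]]
    - [[0, 0, -0.08], [0, 0, 0]]
    - [[0, 0, -0.03], [0, 0, 0]]
    - [[0, 0, 0], [0, 0, 0]]
    - [[0, 0, 0], [0, 0, 0]]

```text
time_s: 37.5
ee_pos: [453.3, 70.8, 176.5]
ee_rot: [180.0, 0.1, -11.9]
force: [-0.1, -0.4, -2.2]
gripper_width: 58.8
gripper_force: 18.0
```

Run:
```python
from h import *
plan((559.8,-319.5,176,-12),step=40)
```

```text
t 37.5 pos [453.3  70.8 176.5] rot [ 1.7996e+02  6.0000e-02 -1.1930e+01] w 58.8 gf 18.0 F [-0.1 -0.4 -2.2]
11 [[[0.034,0.065,0.0],[0,0,np.float64(0.0)]],[[0.034,0.065,0.0],[0,0,np.float64(0.0)]],[[0.034,0.065,0.0],[0,0,np.float64(0.0)]],[[0.034,0.065,0.0],[0,0,np.float64(0.0)]],[[0.034,0.065,0.0],[0,0,np.float64(0.0)]],[[0.034,0.065,0.0],[0,0,np.float64(0.0)]],[[0.034,0.065,0.0],[0,0,np.float64(0.0)]],[[0.034,0.065,0.0],[0,0,np.float64(0.0)]],[[0.034,0.065,0.0],[0,0,np.float64(0.0)]],[[0.034,0.065,0.0],[0,0,np.float64(0.0)]],[[0.034,0.065,0.0],[0,0,np.float64(0.0)]]]
```

send_rows:
  deltas:
    - [[0.018, 0.036, 0], [0, 0, 0]]
    - [[0.037, 0.072, 0], [0, 0, 0]]
    - [[0.043, 0.083, 0], [0, 0, 0]]
    - [[0.044, 0.086, 0], [0, 0, 0]]
    - [[0.044, 0.086, 0], [0, 0, 0]]
    - [[0.044, 0.086, 0], [0, 0, 0]]
    - [[0.044, 0.086, 0], [0, 0, 0]]
    - [[0.041, 0.08, 0], [0, 0, 0]]
    - [[0.034, 0.066, 0], [0, 0, 0]]
    - [[0.021, 0.039, 0], [0, 0, 0]]

```text
time_s: 38.5
ee_pos: [559.9, -322.1, 173.8]
ee_rot: [-180.0, 0.2, -12.1]
force: [-0.9, 0.5, -1.1]
gripper_width: 58.8
gripper_force: 18.0
```

send_rows:
  deltas:
    - [[0, 0, 0], [0, 0, 0]]
    - [[0, 0, 0], [0, 0, 0]]
    - [[0, 0, 0], [0, 0, 0]]

```text
time_s: 38.8
ee_pos: [559.9, -318.1, 175.7]
ee_rot: [-179.9, 0.2, -11.9]
force: [0.7, 0.1, -1.6]
gripper_width: 58.8
gripper_force: 18.0
```

Run:
```python
from h import *
plan((559.8,-319.5,64,-12),step=40)
```

```text
t 38.8 pos [ 559.9 -318.1  175.7] rot [-1.7993e+02  1.6000e-01 -1.1890e+01] w 58.8 gf 18.0 F [ 0.7  0.1 -1.6]
3 [[[0.0,0.001,0.074],[0,0,np.float64(0.001)]],[[0.0,0.001,0.074],[0,0,np.float64(0.001)]],[[0.0,0.001,0.074],[0,0,np.float64(0.001)]]]
```

send_rows:
  deltas:
    - [[0, 0.003, 0.05], [0, 0, 0]]
    - [[0, 0, 0.07], [0, 0, 0]]
    - [[0, 0, 0.05], [0, 0, 0]]
    - [[0, 0, 0.025], [0, 0, 0]]
    - [[0, 0, 0.015], [0, 0, 0]]
    - [[0, 0, 0.01], [0, 0, 0]]
    - [[0, 0, 0.004], [0, 0, 0]]
    - [[0, 0, 0], [0, 0, 0]]
    - [[0, 0, 0], [0, 0, 0]]
    - [[0, 0, 0], [0, 0, 0]]

```text
time_s: 39.8
ee_pos: [560.7, -321.2, 65.7]
ee_rot: [180.0, -0.1, -11.9]
force: [-1.0, 0.2, -1.4]
gripper_width: 58.7
gripper_force: 18.0
```

send_rows:
  deltas:
    - [[0, -0.001, 0.003], [0, 0, 0]]
    - [[0, 0, 0.002], [0, 0, 0]]
    - [[0, 0, 0.001], [0, 0, 0]]
    - [[0, 0, 0], [0, 0, 0]]
    - [[0, 0, 0], [0, 0, 0]]

```text
time_s: 40.3
ee_pos: [560.6, -320.5, 62.2]
ee_rot: [180.0, -0.0, -11.9]
force: [-0.2, 0.3, 1.3]
gripper_width: 58.2
gripper_force: 18.0
```

send_rows:
  deltas:
    - [[0, 0, 0], [0, 0, 0]]
    - [[0, 0, 0], [0, 0, 0]]
    - [[0, 0, 0], [0, 0, 0]]
    - [[0, 0, 0], [0, 0, 0]]
    - [[0, 0, 0], [0, 0, 0]]
    - [[0, 0, 0], [0, 0, 0]]
    - [[0, 0, 0], [0, 0, 0]]
  grip: 0

```text
time_s: 41.0
ee_pos: [560.5, -320.5, 62.0]
ee_rot: [180.0, -0.0, -11.9]
force: [0.0, 0.2, 0.4]
gripper_width: 91.3
gripper_force: 0.0
```

send_rows:
  deltas:
    - [[0, 0, -0.03], [0, 0, 0]]
    - [[0, 0, -0.06], [0, 0, 0]]
    - [[0, 0, -0.08], [0, 0, 0]]
    - [[0, 0, -0.08], [0, 0, 0]]
    - [[0, 0, -0.05], [0, 0, 0]]
    - [[-0.05, -0.04, -0.02], [0, 0, 0]]
    - [[-0.08, -0.05, 0], [0, 0, 0]]
    - [[-0.08, -0.05, 0], [0, 0, 0]]
    - [[-0.08, -0.05, 0], [0, 0, 0]]
    - [[-0.03, -0.02, 0], [0, 0, 0]]

```text
time_s: 42.0
ee_pos: [422.0, -182.0, 222.0]
ee_rot: [-180.0, 0.1, -11.9]
force: [0.4, -0.4, 0.0]
gripper_width: 91.6
gripper_force: 0.0
```

Run:
```python
from h import *
print(state()["ee_pos"])
W={"mug":[413,320,1.4],"egg_cup":[518,324.7],"salt":[608,329],"ramekin":[447,-306],"beaker":[560,-319.5],"jam_jar":[572,-128],"spice_jar":[575,122]}
for n in ["top","scene"]:
    im=grab_frame(n); c=calibration(n)
    cv2.imwrite(f"pics/{n}1.png",cv2.resize(im[:,:,::-1],(800,600),interpolation=cv2.INTER_CUBIC))
    for l,p in W.items():
        g=proj(c,[[*p[:2],45]])[0]
        for d in trace(n,l):
            b=d["bbox"]
            if np.hypot(b[0]+b[2]/2-g[0],b[1]+b[3]/2-g[1])<14: 
                x,i=fit(c,l,np.asarray(d["pixels"]),p); print(n,l,np.round(x,1),round(i,2))
```

```text
[ 422.04901131 -182.00010283  221.96153394]
top mug [415.2 322.2   1.4] 0.93
top egg_cup [521.9 326.7] 0.94
top salt [614.1 330.3] 0.9
top beaker [ 571.6 -324.7] 0.32
top jam_jar [ 573.  -128.6] 0.92
top spice_jar [577.  123.4] 0.9
scene mug [399.1 327.2   1.1] 0.96
scene egg_cup [507.6 332.8] 0.88
scene salt [599.2 335.3] 0.93
scene ramekin [ 431.2 -307.4] 0.65
scene beaker [ 547.5 -321.3] 0.95
scene beaker [ 594.2 -281. ] 0.27
scene jam_jar [ 570.8 -128.8] 0.87
scene spice_jar [573.7 123.8] 0.93
```

View pics/top1.png

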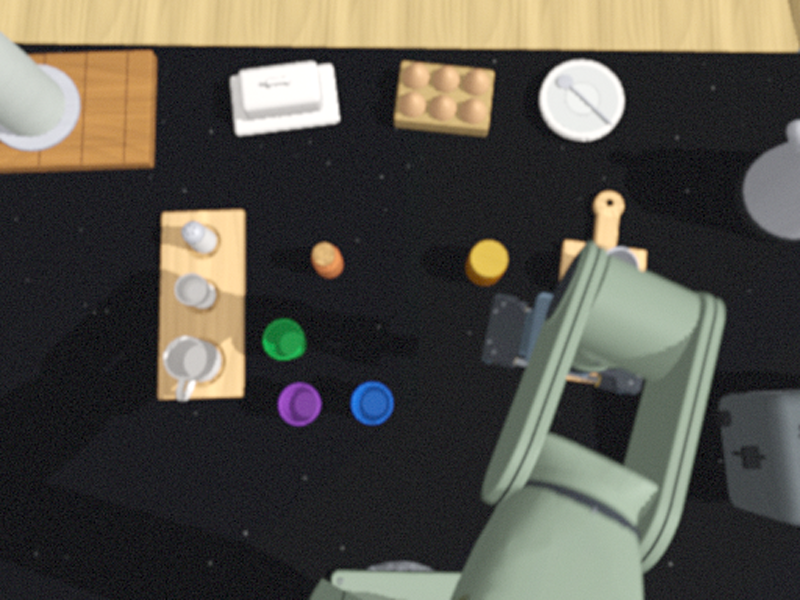

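View pics/scene1.png

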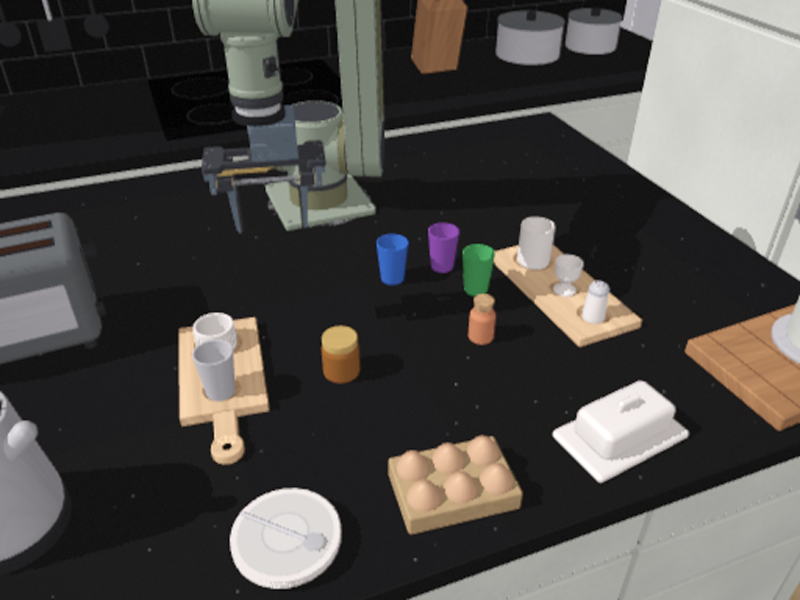

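The top view has the salt at (200,237), egg cup at (195,291) and mug at (192,360), all standing in their recesses. The scene view has the ramekin at (215,335) and beaker at (214,370) upright on the paddle. The fit offsets match the 10 mm floor height, and the jars have not moved.

```bash
python3 -c "
from workcell import *
print(job_done())"
```

```text
the job is handed in; nothing more can be done
None
```

I placed the mug, egg cup, salt shaker, ramekin and steel beaker upright in their recesses in the order asked, left the jam jar and spice jar where they stood, and handed the job in at about 43 s; no verdict came back.

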